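# Seat the drill-bit rack in the inspection nest

### The arm

A 7-joint arm with a two-finger parallel gripper is mounted at the origin on the work surface. World frame = base frame: x ahead of the robot, y to its left, z up, the work surface at z = 0. Lengths are in m, angles in rad, forces in N, time in s.
With the tool pointing down it reaches from about 0.425 to 0.875 m from the base axis. Payload 4.7 kg.
Tool frame: the origin (TCP) lies midway between the tips of the shut fingers; the grasp point (between the pads) lies 19 mm behind it; z points along the fingers, y is the line along which they close (so a half turn about z gives the same grasp; the last joint's range is limited). The gripper opens to 87 mm and grips with 3 to 60 N. Pads are 19 mm wide; open, the fingers measure 117 mm over their backs; the gripper's body (75 mm by 190 mm) begins 51 mm behind the grasp point.
Start: joints at [1.268, 0.321, -0.07, 1.45, 0.023, 1.371, -0.057], TCP at [0.202, -0.618, 0.223] pointing down, gripper open.
Joint ranges: [-2.86, 2.86], [-0.3, 2.09], [-1.38, 1.24], [0.06, 2.45], [-1.56, 4.7], [0.09, 2.05], [-2.69, 2.69]. Speed limits (rad/s): [2.57, 2.57, 3.14, 3.14, 3.14, 3.14, 3.14].

### API

Orientations are given as a 3x3 rotation matrix whose columns are the frame's x, y, z axes.
In Python, from plant import ctrl, open_jaws, close, sensors, optics, spotter gives the robot as it stands. Calls block until the motion is done:
- ctrl.move_pose(position, orientation): joint-space move of the TCP to a pose.
- ctrl.servo_line(position, attitude=None, max_speed=0.15): straight line of the TCP; attitude=None keeps the orientation; max_speed is the mean speed in m/s.
- ctrl.movej(angles): joint-space move.
- open_jaws() and close(strength=None): open the fingers fully, or close them until they stop; strength is the grip in N (None keeps the last).
- ctrl.pause(seconds).
- ctrl.solve_ik(position, orientation): joint angles nearest the present ones, or None.
- sensors.observe(): the state.
- optics.grab_frame(name): name is "scene" or "top" or "wrist"; returns the picture (480x640x3 uint8, red, green, blue); there is no depth.
- optics.camera_model(name): a dict with "fx", "fy", "cx", "cy" (pixels), "R" (3x3) and "t" (3): a world point X has camera coordinates R X + t. Camera axes: x right, y down, z forward; pixel columns grow to the right and rows downward; lengths in m; the calibration is good to about 2 mm. A picture is of the moment at which its call begins: read the wrist's pose just before it. camera_model takes no time and is no camera call; for the wrist camera it gives the pose at the moment of the call.
A pose or a line that the arm cannot do raises ctrl.PlanningError and nothing moves.
- ctrl.hand_in(): hands the job in; it is judged then, once.
Trained networks look in the newest picture that a camera, given by its name, has taken for a name from the list of things; names that differ only in an ending like _2 or _b are one class to them, and where a whole thing is asked for, a point or a joint stands for the part that bears it (a point fixed in the world has none). Each returns a list of dicts, best first, with "confidence" (0 to 1); they miss things now and then, are a little off and sometimes report something else, mostly with a low value. They report only what shows in the picture. A call takes as long as a camera call.
- spotter.trace(camera, thing): "region" (480x640 bool, what is visible of it) and "centre" ([row, column] in pixels, amid what is visible of it).
The state is a dict: "time": time; "joints": joint angles; "qvel": joint speeds; "joint_efforts": joint torques, N m; "tcp_pos": TCP position; "orientation": TCP orientation; "wrist_force": force on the tool from outside, world axes, zero at the start; "torque": the same for the moment, N m; "grip_width": finger opening in m; "finger_force": force on a finger pad.
Only numpy, scipy, OpenCV 4.12 (cv2) and the standard library are available. Lean on these libraries where they do the work, as an engineer would, in place of code of your own. Each camera call takes 0.05 s, during which the arm holds its last target. There are 200 camera calls.

### The job

Push the large rack of drill bits along the bench until it lies flat against the nest's long rail, and slide the nest's movable jaw up, so that the rack is seated square in the corner: touching the rail, the end stop and the jaw with no gap. Only push with the fingers: the rack stays down on the bench and is never lifted or tipped. Leave the other things on the bench where they are.

Things in the scene. Friction and masses are not known exactly. Their poses are not given: they have to be found in the camera images.
- rack: the large dark grey, black-topped rack: block 92 (x) by 130 (y) by 28 mm high with 24 fixed steel drill bits (4 x 6) standing up to 54 mm above the bench. 0.35 to 0.7 kg, slides on the bench. Origin: centre of its underside; z up. Starts between end stop and jaw (seen along the rail), 20 to 80 mm off the rail, turned up to 0.3 rad from square; its y axis is to end parallel to the nest's y axis
- nest: L-shaped aluminium nest fixed to the bench. Origin: its inner corner at bench height, z up. Long rail along its y axis, y = -20 to 370 mm; inner face is the plane x = 0 and looks to +x (away from the robot). End stop along its x axis, x = 0 to 90 mm; inner face is the plane y = 0 and looks to +y. Both 20 mm thick, 30 mm high. A seated rack has its centre at x = 46, y = 65 mm in this frame
- jaw (a joint): travel of the dark steel sliding jaw (m) along the rail towards the end stop (nest -y). The jaw's inner face is at nest y = 0.320 - value; it touches a seated rack at 0.190. It starts between 0.01 and 0.05 (travel 0 to 0.25), slides with about 1.5 N of friction and stays where it is left
- jaw_back (a point): centre of the jaw's outer (back) face, which looks to nest +y and is where it is pushed; 23 mm above the bench, 45 mm out from the rail's inner face. The jaw is a plate 25 mm thick (nest y), from x = 2 to 85 mm in the nest's frame and 1 to 45 mm above the bench, with a foot over the rail
- small_rack: bystander: small square rack, same material, 70 x 70 x 28 mm with three bits, up to 54 mm high, beyond the end stop; origin centre of underside
- case: bystander: flat yellow plastic case, 50 x 110 x 19 mm, beyond the rack as seen from the robot; origin centre of underside
- brush: bystander: brush 160 mm long lying on the robot's side of the rail, along it; origin on the bench under its middle
- oiler: bystander: small white bottle, 40 mm across, 90 mm high, on the far side of the jaw from the end stop; origin centre of underside
- mug: bystander: white mug, 80 mm across, 85 mm high, to the left or the right; origin centre of underside
- flask: bystander: grey-white flask, 70 mm across, 190 mm high, on the other side; origin centre of underside

How it is judged:
By the outcome, as a careful person would: the job done as asked, in the order asked, and still so for the second after the job is handed in, with the robot touching nothing.
It also fails if it takes over 48 s, if anything falls off the work surface, if the arm or the gripper's body presses on something with over 40 N, if the wrist force passes 120 N, or if a joint passes its speed limit or range.

## Working session

There is one attempt and no reset: what is moved stays moved. The work goes in short steps, each a Python script; the robot and the scene stay as the last script left them, time stands still between calls to the robot, and variables do not carry over. Pictures are saved under pics/ and viewed, at most 10 in all, crops included, and the job is handed in when it is done.

```bash
mkdir -p pics; ls
python3 - <<'E'
from plant import ctrl, open_jaws, close, sensors, optics, spotter
import cv2, numpy as np
ims=[]
for n in ["scene","top"]:
    im=optics.grab_frame(n); cv2.imwrite(f"pics/{n}0.png",im[:,:,::-1])
    m=optics.camera_model(n); print(n,m['fx'],np.round(-m['R'].T@m['t'],3),np.round(m['R'],2).tolist())
    for th in ["rack","nest","jaw","small_rack","case","brush","oiler","mug","flask"]:
        r=spotter.trace(n,th)
        print(th,[(round(d['confidence'],2),np.round(d['centre']).tolist(),int(d['region'].sum())) for d in r[:2]])
print(sensors.observe()['time'])
E
```

```text
pics
scene 464.7716868149034 [1.39  0.481 0.791] [[-0.5, 0.86, -0.02], [0.55, 0.31, -0.78], [-0.67, -0.4, -0.63]]
rack [(0.9, [260.0, 336.0], 1791), (0.27, [287.0, 488.0], 2927)]
nest [(0.85, [248.0, 376.0], 2587), (0.74, [206.0, 187.0], 1081)]
jaw [(0.56, [265.0, 398.0], 600)]
small_rack [(0.71, [207.0, 276.0], 562)]
case [(0.57, [281.0, 253.0], 792)]
brush [(0.79, [224.0, 367.0], 567)]
oiler []
mug [(0.79, [211.0, 186.0], 1013)]
flask [(0.9, [287.0, 487.0], 2969)]
top 609.4786456556495 [0.33  0.006 1.296] [[-0.08, -1.0, -0.0], [-0.98, 0.08, -0.2], [0.2, -0.02, -0.98]]
rack [(0.66, [234.0, 274.0], 2688)]
nest [(0.91, [282.0, 256.0], 3161)]
jaw [(0.67, [261.0, 211.0], 804), (0.67, [233.0, 276.0], 2640)]
small_rack [(0.97, [282.0, 407.0], 1102), (0.53, [235.0, 102.0], 2130)]
case [(0.83, [164.0, 342.0], 1165)]
brush [(0.61, [323.0, 287.0], 1115)]
oiler [(0.61, [276.0, 122.0], 420), (0.35, [236.0, 99.0], 2097)]
mug [(0.68, [209.0, 501.0], 1879)]
flask [(0.86, [234.0, 98.0], 2155)]
1.0
```

View pics/top0.png

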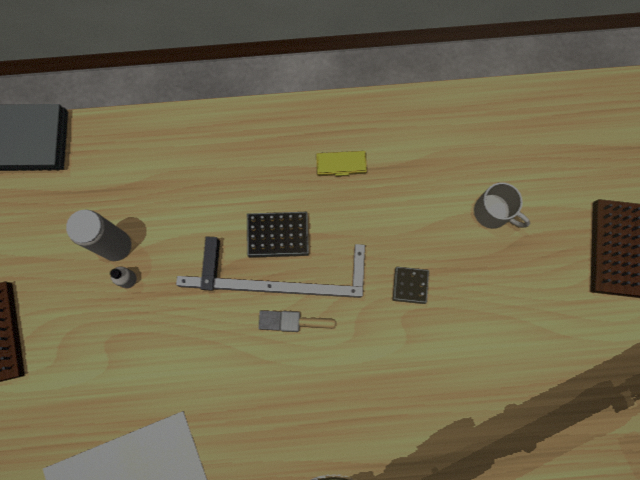

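View pics/scene0.png

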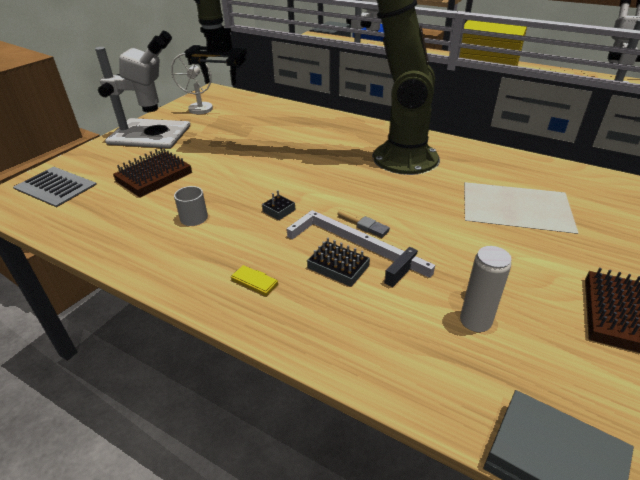

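Top view: the rail runs from about (180,282) to (362,292), with the end stop up to (360,247). The jaw is at (211,262) and the rack at (278,233). The bystanders are clear of the work area, and the traced positions match the picture. Next I'll fit box models to the masks.

```bash
cat > h.py <<'E'
from plant import ctrl, open_jaws, close, sensors, optics, spotter
import cv2, numpy as np
from scipy.optimize import minimize
def rz(a): c,s=np.cos(a),np.sin(a); return np.array([[c,-s,0],[s,c,0],[0,0,1.]])
def proj(m,P):
    c=P@m['R'].T+m['t']; return np.c_[m['fx']*c[:,0]/c[:,2]+m['cx'], m['fy']*c[:,1]/c[:,2]+m['cy']]
def back(m,u,v,z):
    d=m['R'].T@np.array([(u-m['cx'])/m['fx'],(v-m['cy'])/m['fy'],1]); o=-m['R'].T@m['t']; return o+d*(z-o[2])/d[2]
def box(x0,x1,y0,y1,z0,z1): return np.array([[x,y,z] for x in(x0,x1) for y in(y0,y1) for z in(z0,z1)])
S=4
def render(m,boxes,p):
    im=np.zeros((480*S,640*S),np.uint8)
    for b in boxes:
        q=proj(m,b@rz(p[2]).T+[p[0],p[1],0])
        cv2.fillConvexPoly(im,cv2.convexHull(np.round((q+.5)*S-.5).astype(np.int32)),1)
    return im
def nestb(p):
    v=p[3]; return [box(-.02,0,-.02,.37,0,.03),box(0,.09,-.02,0,0,.03),box(.002,.085,.32-v,.345-v,.001,.045),box(-.02,.002,.32-v,.345-v,.03,.045)]
def rackb(p): return [box(-.046,.046,-.065,.065,0,.028)]+[box(-.036,.036,-.055,.055,.028,.04)]
def fit(m,reg,bf,p0,sc):
    R=cv2.resize(reg.astype(np.uint8),None,fx=S,fy=S,interpolation=cv2.INTER_NEAREST)
    def f(p):
        q=render(m,bf(p),p); return 1-(q&R).sum()/max(1,(q|R).sum())
    p0=np.array(p0,float)
    for k in range(3):
        sx=np.vstack([p0]+[p0+np.eye(len(p0))[i]*sc[i]/2**k for i in range(len(p0))])
        r=minimize(f,p0,method='Nelder-Mead',options=dict(initial_simplex=sx,xatol=1e-4,fatol=1e-5,maxiter=200)); p0=r.x
    return r.x,r.fun
E
python3 - <<'E'
from h import *
m=optics.camera_model('top'); im=optics.grab_frame('top')
T=lambda n,i=0: spotter.trace('top',n)
reg=max(T('nest'),key=lambda d:d['confidence'])['region']
rj=T('jaw'); J=[d for d in rj if abs(d['centre'][1]-211)<15]
reg2=reg|J[0]['region'] if J else reg
print(reg.sum(),reg2.sum(),len(J))
c=back(m,357,288,.03); print('corner',c, 'rackish',back(m,278,233,.03))
pn,e=fit(m,reg2,nestb,[c[0],c[1],0.0,.03],[.01,.01,.05,.02]); print('nest',pn.round(4),e)
R=[d for d in T('rack') if abs(d['centre'][1]-276)<15][0]['region']
g=back(m,278,233,.03)
pr,e2=fit(m,R,rackb,[g[0],g[1],0],[.01,.01,.1]); print('rack',pr.round(4),e2)
d=rz(-pn[2])@np.array([*(pr[:2]-pn[:2]),0]); print('rack in nest',d[:2],pr[2]-pn[2])
np.save('p.npy',np.r_[pn,pr])
ov=cv2.resize(im[:,:,::-1],None,fx=S,fy=S,interpolation=cv2.INTER_CUBIC)
for b,p in((nestb(pn),pn),(rackb(pr)[:1],pr)):
    cs,_=cv2.findContours(render(m,b,p),cv2.RETR_EXTERNAL,cv2.CHAIN_APPROX_NONE); cv2.drawContours(ov,cs,-1,(0,0,255),1)
cv2.imwrite('pics/fit.png',ov[190*S:310*S,170*S:370*S])
for n,u,v,h in(('oiler',122,276,.045),('flask',98,234,.095),('mug',501,205,.04),('case',341,162,.019)): print(n,(rz(-pn[2])@(back(m,u,v,h)-[pn[0],pn[1],0])).round(3))
E
```

```text
3142 3202 1
corner [ 0.48122019 -0.08999298  0.03      ] rackish [0.61199093 0.0661211  0.03      ]
nest [ 0.4864 -0.0809 -0.1432  0.0291] 0.07606377006848541
rack [ 0.6134  0.0698 -0.0372] 0.028608084991446847
rack in nest [0.10416421 0.16722296] 0.10591227278170356
oiler [-0.01   0.478  0.045]
flask [0.065 0.52  0.095]
mug [ 0.191 -0.307  0.04 ]
case [0.273 0.038 0.019]
```

View pics/fit.png

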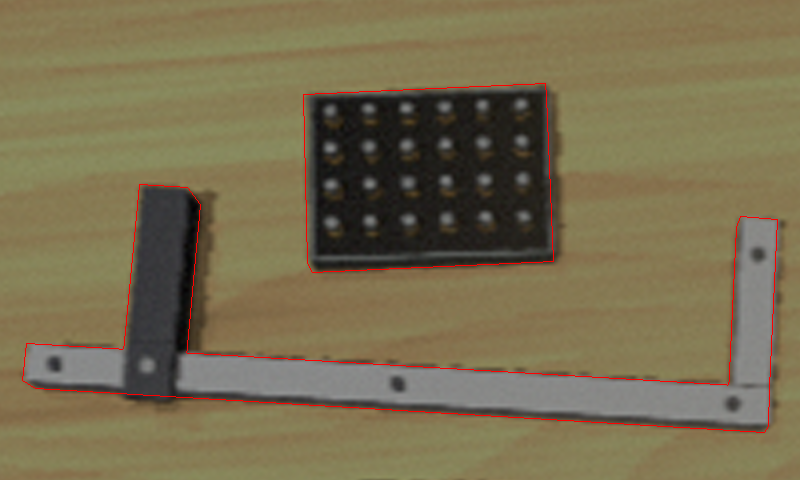

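```bash
cat >> h.py <<'E'
P=np.load('p.npy'); RN=rz(P[2]); ON=np.array([P[0],P[1],0])
W=lambda x,y,z: ON+RN@np.array([x,y,z])
def att(a):  # tool y along nest direction at angle a from nest y
    y=RN@rz(a)[:,1]; z=np.array([0,0,-1.]); return np.c_[np.cross(y,z),y,z]
def wf(): return RN.T@np.array(sensors.observe()['wrist_force'])
def tn(): s=sensors.observe(); return RN.T@(np.array(s['tcp_pos'])-ON), s['time']
def press(start,d,Fmax,nmax,f0,step=.001):
    p=np.array(start,float)
    for i in range(nmax):
        p=p+step*np.array(d); ctrl.servo_line(W(*p),max_speed=.02)
        F=wf()-f0
        if abs(F@d)>Fmax: break
    print('press',i+1,p.round(4),tn()[0].round(4),F.round(1),tn()[1]); return p
E
python3 - <<'E'
from h import *
print(np.round(sensors.observe()['orientation'],2).tolist())
qs=[(a,ctrl.solve_ik(W(.185,.167,.15),att(a))) for a in (0,np.pi)]
q0=np.array(sensors.observe()['joints'])
for a,q in qs: print(a,None if q is None else np.round(q,2))
a,q=min([t for t in qs if t[1] is not None],key=lambda t:abs(np.array(t[1])-q0).max())
np.save('a.npy',a)
ctrl.move_pose(W(.185,.167,.15),att(a))
ctrl.servo_line(W(.185,.167,.012),max_speed=.15)
f0=wf(); print('f0',f0.round(1),tn())
ctrl.servo_line(W(.118,.167,.012),max_speed=.06); print(wf()-f0,tn())
p=press((.118,.167,.012),(-1,0,0),10,25,f0)
im=optics.grab_frame('top'); cv2.imwrite('pics/push1.png',cv2.resize(im[180:320,160:380,::-1],None,fx=3.5,fy=3.5,interpolation=cv2.INTER_CUBIC))
E
```

```text
[[0.95, 0.31, -0.0], [0.31, -0.95, -0.0], [-0.0, 0.0, -1.0]]
0 [ 0.46  0.61 -0.86  1.39  0.46  1.35  1.02]
3.141592653589793 [ 0.44  0.59 -0.82  1.39  0.43  1.34 -2.11]
f0 [-0.4 -0.8  0.7] (array([0.1858494 , 0.1674837 , 0.01326867]), 5.2083)
[2.23000956 0.12146375 0.53775314] (array([0.11792242, 0.16710331, 0.01206814]), 6.475)
press 15 [0.103 0.167 0.012] [0.1053 0.167  0.0123] [10.1  0.8 -3.6] 10.225
```

View pics/push1.png

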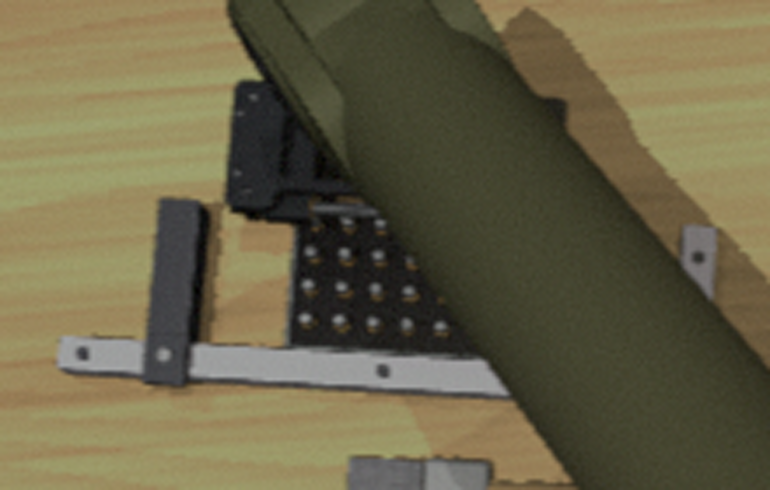

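The rack is flat against the rail: its lower edge runs along the rail at rows 345–355 in the crop. Next is the jaw.

Run:
```python
from h import *
ctrl.servo_line(W(.125,.167,.012),max_speed=.1)
ctrl.servo_line(W(.125,.167,.12),max_speed=.2)
close(20)
q0=np.array(sensors.observe()['joints']); c=[]
for a in (np.pi/2,-np.pi/2):
    q=ctrl.solve_ik(W(.045,.355,.12),att(a))
    if q is not None: c.append((abs(np.array(q)-q0).max(),a,q))
    print(a,None if q is None else np.round(q,2))
_,a,q=min(c,key=lambda t:t[0])
ctrl.move_pose(W(.045,.355,.12),att(a))
ctrl.servo_line(W(.045,.355,.016),max_speed=.15)
f0=wf(); np.save('f0.npy',f0); print('f0',f0.round(1),tn())
for y in (.29,.24,.18):
    ctrl.servo_line(W(.045,y,.016),max_speed=.07); print((wf()-f0).round(1),tn())
p=press((.045,.18,.016),(0,-1,0),14,25,f0)
```

```text
1.5707963267948966 [ 0.38  0.68 -1.21  1.58  0.65  1.34  2.09]
-1.5707963267948966 [ 0.04  0.44 -0.65  1.59  0.28  1.21 -0.81]
f0 [-0.9 -0.2 -0.4] (array([0.04549963, 0.3555747 , 0.01693477]), 14.725)
[ 0.9 -0.5 -0.1] (array([0.04507156, 0.28977763, 0.01585871]), 15.8)
[0.6 3.2 0.5] (array([0.04469032, 0.24002899, 0.01615671]), 16.6667)
[0.6 4.3 2.4] (array([0.04471021, 0.18033925, 0.01613594]), 17.675)
press 21 [0.045 0.159 0.016] [0.0447 0.1644 0.0163] [ 1.5 14.6 -5.4] 22.925
```

Run:
```python
from h import *
ctrl.servo_line(W(.045,.185,.016),max_speed=.1)
ctrl.servo_line(W(.045,.185,.13),max_speed=.25)
open_jaws()
a=float(np.load('a.npy'))
ctrl.move_pose(W(.135,.065,.13),att(a))
ctrl.servo_line(W(.135,.065,.012),max_speed=.2)
f0=wf(); print(f0.round(1),tn())
ctrl.servo_line(W(.109,.065,.012),max_speed=.06)
p=press((.109,.065,.012),(-1,0,0),10,12,f0,.002)
ctrl.servo_line(W(.135,.065,.012),max_speed=.1)
ctrl.servo_line(W(.135,.065,.13),max_speed=.25)
ctrl.move_pose(W(.10,.36,.22),att(-np.pi/2))
print(tn())
im=optics.grab_frame('top'); cv2.imwrite('pics/push2.png',cv2.resize(im[200:320,180:380,::-1],None,fx=4,fy=4,interpolation=cv2.INTER_CUBIC))
im=optics.grab_frame('scene'); cv2.imwrite('pics/scene2.png',cv2.resize(im[190:310,260:460,::-1],None,fx=4,fy=4,interpolation=cv2.INTER_CUBIC))
```

```text
[0.4 0.5 0.7] (array([0.13575421, 0.0657157 , 0.01305347]), 27.3083)
press 5 [0.099 0.065 0.012] [0.1055 0.0651 0.014 ] [13.9 -0.4 -5.7] 29.1417
(array([0.10028287, 0.35886449, 0.21899854]), 31.9583)
```

View pics/push2.png

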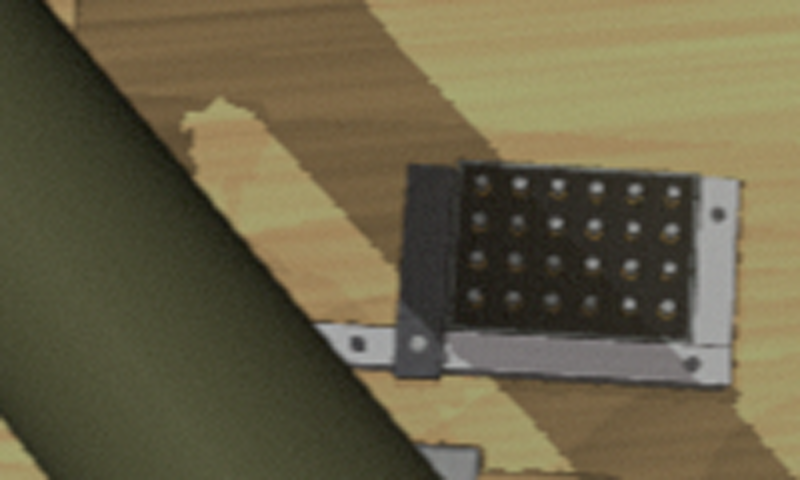

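View pics/scene2.png

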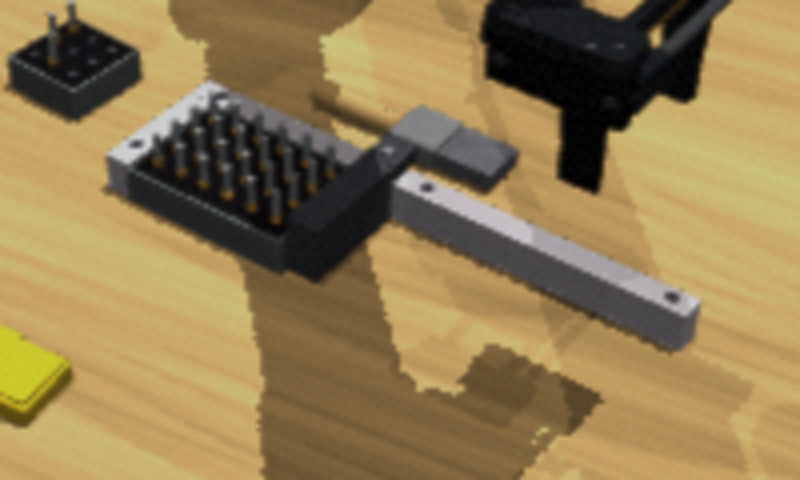

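Both pictures show the rack against the rail, end stop and jaw with no visible gap. I'll give the jaw one last press, clear the arm, check the rack hasn't shifted, and hand in.

Run:
```python
from h import *
close(20)
ctrl.move_pose(W(.045,.2,.13),att(-np.pi/2))
ctrl.servo_line(W(.045,.2,.016),max_speed=.2)
f0=wf()
ctrl.servo_line(W(.045,.168,.016),max_speed=.06)
press((.045,.168,.016),(0,-1,0),13,8,f0,.002)
ctrl.servo_line(W(.045,.2,.016),max_speed=.1)
ctrl.servo_line(W(.045,.2,.13),max_speed=.25)
ctrl.move_pose(W(.10,.36,.22),att(-np.pi/2))
m=optics.camera_model('top'); im=optics.grab_frame('top')
r=[d for d in spotter.trace('top','rack') if abs(d['centre'][1]-324)<20]
if r:
    g=W(.046,.065,0); p,e=fit(m,r[0]['region'],rackb,[g[0],g[1],P[2]],[.005,.005,.03])
    print((RN.T@(np.array([*p[:2],0])-ON)).round(4),p[2]-P[2],e)
print(tn())
```

```text
press 6 [0.045 0.156 0.016] [0.0449 0.1644 0.0162] [ 0.2 15.5 -6.3] 37.275
[0.0473 0.0652 0.    ] 0.0022298851840737988 0.0488101129155607
(array([0.10013636, 0.35712379, 0.21821765]), 39.3667)
```

```bash
python3 -c "
from plant import ctrl
print(ctrl.hand_in())"
```

```text
the job is handed in; nothing more can be done
None
```

The rack is seated square in the corner against the rail, end stop and jaw, with no gap visible. The final fit puts it within about 1.5 mm and 0.002 rad of the target, near the cameras' accuracy. The job was handed in with the arm clear, at about 39 s of the 48 s allowed.

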